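# Put the honing stone away in its case

## Task

Lift the lid of the wooden stone case all the way back until it rests on its stop by itself, then lay the long honing stone flat in the empty bay (the one nearer the robot), setting it down rather than dropping it. Finally ease the lid down, without letting it slam, until it is fully shut. Leave the short slip stone and everything else where they are.

Things in the scene. Friction and masses are not known exactly. Their poses are not given: they have to be found in the camera images.
- case: Wooden case with a hinged lid, fixed to the bench: 140 (x) by 240 (y) by 60 mm high without lid; walls and floor 8 mm thick. Origin: centre of its underside. +x points to the hinge side, which is on the robot's left; the lid's tab faces the robot's right; +y points roughly towards the robot. A 6 mm thick, 34 mm high divider at y = -20 mm parts it into an empty near bay and a far bay.
- bay (a point): Centre of the floor of the empty bay, the one nearer the robot: in the case's frame x 0, y +47.5, z 8 mm. The bay is 124 mm in x and runs from y = -17 to +112 mm.
- lid (a joint): Lid angle: 0 shut, 1.8 rad resting on its stop (13 degrees past upright). Gravity lid of 0.22 to 0.37 kg with a little hinge friction: lifting at the tab takes 1 to 2.5 N; let go below about 1 rad it falls shut, from about 1.3 to 1.8 rad it stays where it is left.
- lid_hinge (a point): Hinge axis (along the case's y) at the case's hinge-side upper edge: x +70, z 60.5 mm in the case's frame. The lid is a 10 mm thick board, 140 by 240 mm, whose underside passes through the axis. Two stop prongs behind it stand 39 mm over the rim at the case's y = -85 and +85 mm. Shut, it lies on the rim and reaches from the axis towards the case's -x. Axes turn with the lid.
- lid_tab (a point): Middle of the free edge of the lid's finger tab, at half thickness: 164 mm from the hinge axis, 5 mm above the lid's underside. The tab is 70 mm wide, 10 mm thick and, when the lid is shut, juts out 24 mm from the case's wall on the -x side, with free space below it. Axes turn with the lid.
- stone: The long honing stone: a pale grey slab 110 (x) by 45 (y) by 25 mm, 0.23 to 0.43 kg, lying flat on the bench to the right of the case. Origin: centre of its underside.
- slip: Short dark slip stone, 65 by 26 by 14 mm, lying near the long one; stays. It and the long stone may lie in swapped places. Origin: centre of its underside.
- tin: Round tin, 56 mm diameter, 26 mm high, in the case's far bay; stays. Origin: centre of its underside.
- tub: Flat round clear tub, 78 mm diameter, 28 mm high; stays. Origin: centre of its underside.
- bottle_a: White oil bottle, 64 mm diameter, 200 mm high; stays. Origin: centre of its underside.
- bottle_b: Second oil bottle, same as the first; stays.
- razor_a: Folded razor, about 185 by 12 by 11 mm, lying flat, its length along its x; stays. Origin: centre of its underside.
- razor_b: Second folded razor, same size; stays.
- driver: Screwdriver lying along its x, about 200 mm; stays.
- anvil: Small bench anvil, 50 by 100 by 72 mm high; stays. Origin: centre of its underside.
There are look-alikes about, which are no part of the job. Of the things like the stone, leave any that is orange; of the rest the larger one is meant.

How it is judged:
By the outcome, as a careful person would: the job done as asked, in the order asked, and still so for the second after the job is handed in, with the robot touching nothing.
It also fails if it takes over 72 s, if anything falls off the work surface, if the arm or the gripper's body presses on something with over 40 N, if the wrist force passes 120 N, or if a joint passes its speed limit or range.

## Robot

A 6-joint arm with a two-finger parallel gripper is mounted at the origin on the work surface. World frame = base frame: x ahead of the robot, y to its left, z up, the work surface at z = 0. Lengths are in m, angles in rad, forces in N, time in s.
With the tool pointing down it reaches from about 0.325 to 0.75 m from the base axis. Payload 7.6 kg.
Tool frame: the origin (TCP) lies on the centre line of the jaws, within the pads' length; the fingertips stand 11 mm ahead of it and the grasp point (between the pads) lies 8 mm behind it; z points along the fingers, y is the line along which they close (so a half turn about z gives the same grasp; the last joint's range is limited). The gripper opens to 85 mm and grips with 20 to 120 N. Pads are 22 mm wide; open, the fingers measure 114 mm over their backs; the gripper's body (76 mm by 85 mm) begins 54 mm behind the grasp point. The pads swing forward as they close: fully open they stand 13 mm farther back than shut.
Start: joints at [-1.411, 0.052, 1.401, -0, 1.689, -0.07], TCP at [0.12, -0.511, 0.219] pointing down, gripper open.
Joint ranges: [-2.9, 2.9], [-0.91, 2.17], [0.12, 2.37], [-1.06, 4.2], [0.26, 2.73], [-2.93, 2.93]. Speed limits (rad/s): [2.57, 2.57, 3.01, 3.14, 3.14, 3.14].

## Interface

Orientations are given as [roll, pitch, yaw] about the fixed x, y, z axes, in that order (R = Rz(yaw) Ry(pitch) Rx(roll)).
In Python, from workcell import robot gives the robot as it stands.
- The arm moves only by the tool drive_tool, never from a script. Its argument "commands" is a list of rows, each a list of 3 entries, a list of its own where there are three numbers: the closure in counts, from 0 (fully open) to 255 (shut), then the shift along the tool's x, y, z in m, then the turn about the tool's z in degrees. In form: [[fingers, [tx, ty, tz], roll], ...]. A call has exactly 10 rows; each row is the pose to reach, as a shift and turn from the pose commanded when the call began, along the tool's axes at that moment; what a row does not reach only later rows make up. A row lasts 1/10 s, in which the tool goes at most 50 mm and 8.59 degrees, less where a joint would pass 70% of its speed; a pose out of reach is approached as far as the arm can. A call with a gripper value outside its range is refused whole. The fingers move at their own pace and stop on an object; "force" is the grip in N (left out, the last holds). Time passes only in rows, so rows that repeat a pose let the fingers close, or fill a call up. It gives the time, the measured TCP pose, the force, the opening and the grip force at its end, in the units of the state.
- robot.get_state(): the state, without advancing time (a new reading comes with each control period).
- robot.snapshot(name): name is "scene" or "top" or "wrist"; returns a dict with "frame" (384x512x3 uint8, red, green, blue), "z_map" (384x512 float32, m along the optical axis (not along the pixel's ray), 0 where there is no reading), "fx", "fy", "cx", "cy" (pixels), "k1" (the pictures are not rectified: a ray, as slopes to the right and down, at radius r is drawn at 1 + k1 r^2 times it, then the intrinsics apply), "xyz" and "orientation" of the camera in the world; the wrist camera has in their place "T_tool_cam" (4x4, takes a point from camera to tool coordinates, whose origin is the TCP and whose axes are the flange's). Camera axes: x right, y up, looking along -z (the intrinsics and any distortion apply to the point x, -y, -z); pixel columns grow to the right and rows downward; lengths in m; the calibration is good to about 2 mm. A picture is of the moment at which its call begins: read the wrist's pose just before it.
- robot.finish_job(): hands the job in; it is judged then, once.
The state is a dict: "clock": time; "joint_pos": joint angles; "joint_velocities": joint speeds; "tau": joint torques, N m; "tool_pos": TCP position; "tool_rot": TCP orientation; "ft_force": force on the tool from outside, world axes, zero at the start; "torque": the same for the moment, N m; "opening": finger opening in m; "grip_force": force on a finger pad.
Only numpy, scipy, OpenCV 4.12 (cv2) and the standard library are available. Lean on these libraries where they do the work, as an engineer would, in place of code of your own. Each camera call takes 0.05 s, during which the arm holds its last target. There are 200 camera calls.

## Working session

There is one attempt and no reset: what is moved stays moved. The work goes in short steps, Python scripts to look and compute and a tool call to move; the robot and the scene stay as the last step left them, time stands still between calls to the robot, and variables do not carry over. Pictures are saved under pics/ and viewed, at most 10 in all, crops included, and the job is handed in when it is done.

Besides the shell and the picture viewer there is one more tool, called after "Emit:" as name(argument=value, ...) on one line, values as JSON. drive_tool: Moves the arm, as the interface text tells. Its arguments: {"type":"object","properties":{"commands":{"type":"array"},"force":{"type":"number"}},"required":["commands"]}

```bash
ls; mkdir -p pics; cat > h.py <<'E'
import numpy as np, cv2
from scipy.spatial.transform import Rotation as R
from workcell import robot
def save(s,n): cv2.imwrite(n,cv2.cvtColor(s["frame"],cv2.COLOR_RGB2BGR))
def cam(s,st=None):
    if "T_tool_cam" in s:
        T=np.eye(4);T[:3,:3]=R.from_euler('xyz',st["tool_rot"]).as_matrix() if len(st["tool_rot"])==3 else R.from_quat(st["tool_rot"]).as_matrix();T[:3,3]=st["tool_pos"]
        T=T@np.array(s["T_tool_cam"]);return T[:3,:3],T[:3,3]
    o=np.array(s["orientation"],float)
    M=o if o.shape==(3,3) else R.from_euler('xyz',o).as_matrix()
    return M,np.array(s["xyz"])
def slopes(s,uv):
    uv=np.atleast_2d(np.array(uv,float));K=np.array([[s["fx"],0,s["cx"]],[0,s["fy"],s["cy"]],[0,0,1]])
    return cv2.undistortPoints(uv.reshape(-1,1,2),K,np.array([s["k1"],0,0,0.])).reshape(-1,2)
def onz(s,uv,z,st=None):
    M,p=cam(s,st);q=slopes(s,uv);d=np.c_[q[:,0],-q[:,1],-np.ones(len(q))]@M.T
    return p+d*((z-p[2])/d[:,2])[:,None]
def depth(s,uv,st=None):
    M,p=cam(s,st);q=slopes(s,uv);uv=np.atleast_2d(uv).astype(int);D=s["z_map"][uv[:,1],uv[:,0]]
    return p+(np.c_[q[:,0],-q[:,1],-np.ones(len(q))]*D[:,None])@M.T
E
python3 - <<'E'
from h import *
for n in("scene","top"):
    s=robot.snapshot(n); save(s,f"pics/{n}.png"); print({k:v for k,v in s.items() if k not in("frame","z_map")})
    import pickle; pickle.dump(s,open(n+".pkl","wb"))
print(robot.get_state())
E
```

```text
pics
{'fx': 364.54612933323295, 'fy': 364.54612933323295, 'cx': 246.20032104895176, 'cy': 187.3437518863935, 'k1': -0.11422199836697954, 'xyz': array([1.10254858, 0.56321678, 1.08257541]), 'orientation': array([0.69464498, 0.01769128, 2.37898179])}
{'fx': 425.87728277820986, 'fy': 425.87728277820986, 'cx': 259.75058222575575, 'cy': 191.0112916522282, 'k1': 0.015244755611964667, 'xyz': array([ 0.30148179, -0.06987103,  1.29852504]), 'orientation': array([ 0.17881772,  0.01715524, -1.59759993])}
{'clock': 0.1, 'joint_pos': array([-1.41129656e+00,  5.27749825e-02,  1.40162629e+00, -2.73904065e-06,
        1.68861736e+00, -7.02797081e-02]), 'joint_velocities': array([ 7.13564383e-04, -1.84255851e-03, -1.26859929e-03,  2.89327998e-05,
       -1.34115116e-03,  1.23740191e-04]), 'tau': array([ 1.17617015e-03, -3.82580316e+01, -3.60983884e+01, -3.61477453e-05,
        4.78847083e-03,  7.57154851e-06]), 'tool_pos': array([ 0.11956089, -0.51090461,  0.21805447]), 'tool_rot': array([-3.14017000e+00, -9.74212755e-05,  2.29779082e-01]), 'ft_force': array([-0.3304762 , -0.96049992, -0.04592308]), 'torque': array([-0.00027108,  0.03149627, -0.04133069]), 'grip_force': 0.0, 'opening': 0.08585361757378851}
```

View pics/top.png

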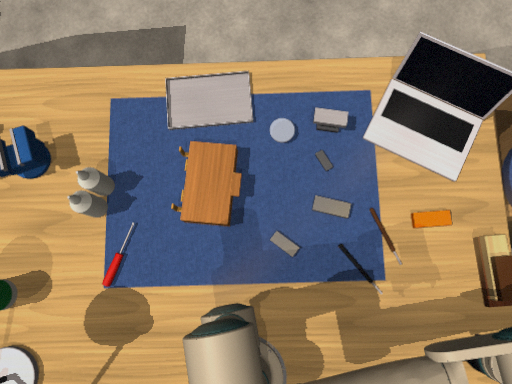

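View pics/scene.png

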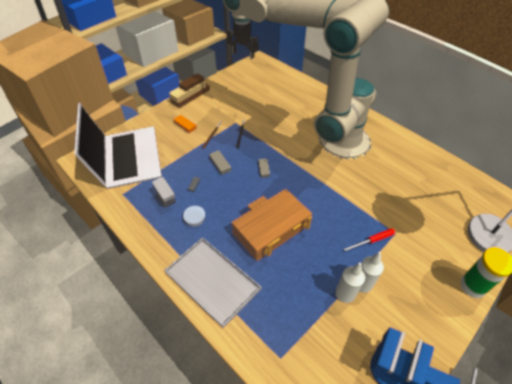

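The top view shows the shut case at about (210,183), with its tab on the right at (237,184) and the prongs on the left. These things look like the stone:
- grey slab at (332,206)
- smaller grey slab at (285,244)
- small dark slip at (324,160)
- orange block at (431,218)

The pale slab at (332,206) fits best, since it is the larger of the non-orange ones. I'll check sizes and view a crop.

```bash
python3 - <<'E'
from h import *; import pickle
s=pickle.load(open("top.pkl","rb"));f=s["frame"]
hsv=cv2.cvtColor(f,cv2.COLOR_RGB2HSV)
def rect(m,z,n):
    cs,_=cv2.findContours(m.astype(np.uint8),cv2.RETR_EXTERNAL,cv2.CHAIN_APPROX_NONE)
    for c in cs:
        if cv2.contourArea(c)<60: continue
        p=onz(s,c.reshape(-1,2),z)[:,:2].astype(np.float32)
        r=cv2.minAreaRect(p*1000);b=cv2.boxPoints(r)
        e=[b[1]-b[0],b[2]-b[1]];l=max(e,key=np.linalg.norm)
        print(n,c.reshape(-1,2).mean(0).round(),np.round(r[0]),np.round(r[1]),"long axis yaw",np.degrees(np.arctan2(l[1],l[0])).round(1))
m=np.zeros(f.shape[:2],bool);m[95:285,108:380]=1
g=m&(hsv[...,1]<80)
g[:,:260]=0
rect(g,.025,"grey")
w=m&(hsv[...,0]<25)&(hsv[...,1]>80); w[:,:150]=0;w[:,260:]=0
rect(cv2.morphologyEx(w.astype(np.uint8),cv2.MORPH_OPEN,np.ones((25,25))),.0705,"lid")
rect(w,.0705,"lidfull")
print(depth(s,[[332,206],[285,244],[210,183],[236,184],[220,95]]).round(3))
save({"frame":cv2.resize(f[90:300,150:400],None,fx=2.8,fy=2.8,interpolation=cv2.INTER_CUBIC)},"pics/crop.png")
E
```

```text
grey [358. 270.] [ 288. -315.] [151.  74.] long axis yaw 43.3
grey [284. 243.] [ 372. -123.] [87. 37.] long axis yaw 51.4
grey [331. 206.] [ 479. -268.] [113.  49.] long axis yaw 75.2
grey [324. 160.] [ 624. -253.] [66. 28.] long axis yaw 29.0
grey [282. 130.] [ 723. -127.] [78. 78.] long axis yaw -1.9
grey [330. 119.] [ 752. -280.] [107.  73.] long axis yaw 79.6
grey [374. 127.] [ 730. -406.] [ 49. 147.] long axis yaw -4.3
lid [209. 183.] [554.  95.] [156. 240.] long axis yaw -1.8
lidfull [206. 183.] [555.  99.] [195. 244.] long axis yaw -7.2
[[ 0.48  -0.27   0.027]
 [ 0.37  -0.125  0.02 ]
 [ 0.553  0.091  0.069]
 [ 0.547  0.015  0.069]
 [ 0.855  0.066  0.002]]
```

View pics/crop.png

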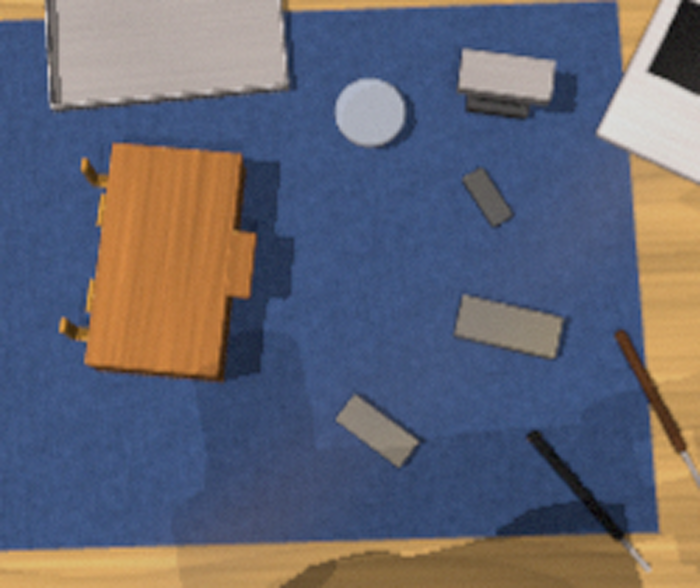

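The crop confirms it. The pale slab at crop (510,327) measures 113x49 mm, while the other grey one at (377,430) is only 87x37 mm. Next I'll get the case frame from the lid corners.

```bash
cat >> h.py <<'E'
def go(p,yaw=None,st=None,frm=None):
    """tool-frame shift and turn from the current pose to world TCP p, yaw deg"""
    st=st or robot.get_state();M=R.from_euler('xyz',st["tool_rot"])
    d=M.inv().apply(np.array(p)-st["tool_pos"])
    t=None if yaw is None else -(yaw-np.degrees(st["tool_rot"][2]))
    return d.round(4),t
E
python3 - <<'E'
from h import *; import pickle
s=pickle.load(open("top.pkl","rb"))
c=np.array([(112,143),(242,153),(222,380),(86,366),(257,233),(251,298)])/2.8+[150,90]-.3
P=onz(s,c,.0705);print(P.round(4)[:,:2]);P=P[:,:2]
A,B,C,D=P[:4]
for a,b in((A,B),(B,C),(C,D),(A,D)): e=b-a;print(np.linalg.norm(e).round(4),np.degrees(np.arctan2(e[1],e[0])).round(2))
st=robot.get_state()
E
```

```text
[[ 0.6834  0.1513]
 [ 0.6679  0.0121]
 [ 0.4256  0.0369]
 [ 0.4442  0.1777]
 [ 0.5799 -0.0023]
 [ 0.5105  0.0054]]
0.1401 -96.35
0.2436 174.16
0.1421 82.48
0.2407 173.7
```

Emit:
drive_tool(commands=[[0, [0.05, -0.038, 0.004], -7], [0, [0.09, -0.069, 0.008], -14], [0, [0.13, -0.1, 0.012], -21], [0, [0.17, -0.13, 0.016], -28], [0, [0.21, -0.161, 0.02], -35], [0, [0.25, -0.192, 0.024], -42], [0, [0.29, -0.223, 0.028], -49], [0, [0.33, -0.253, 0.03], -56], [0, [0.37, -0.284, 0.03], -63], [0, [0.41, -0.315, 0.03], -71]], force=25)

```text
clock: 1.1
tool_pos: [0.4364, -0.1232, 0.1885]
tool_rot: [-3.141, 0.0, 1.474]
ft_force: [1.0, -1.1, 0.7]
opening: 0.0855
grip_force: 0.0
```

```bash
python3 - <<'E'
from h import *
print(go([.546,.010,.18],83.9), robot.get_state()["tool_pos"])
E
```

```text
(array([0.1431, 0.0963, 0.0085]), np.float64(0.5730412719260016)) [ 0.43639788 -0.12319687  0.18852408]
```

Emit:
drive_tool(commands=[[0, [0.03, 0.02, 0.002], 0.3], [0, [0.065, 0.043, 0.004], 0.3], [0, [0.1, 0.065, 0.006], 0.3], [0, [0.13, 0.086, 0.009], 0.3], [0, [0.13, 0.086, 0.009], 0.3], [0, [0.13, 0.086, 0.009], 0.3], [0, [0.13, 0.086, 0.009], 0.3], [0, [0.13, 0.086, 0.009], 0.3], [0, [0.13, 0.086, 0.009], 0.3], [0, [0.13, 0.086, 0.009], 0.3]])

```text
clock: 2.1
tool_pos: [0.5343, -0.0051, 0.1801]
tool_rot: [3.141, 0.0, 1.463]
ft_force: [0.1, 1.0, 0.4]
opening: 0.0854
grip_force: 0.0
```

```bash
python3 - <<'E'
from h import *
st=robot.get_state();s=robot.snapshot("wrist");save(s,"pics/w1.png");print(s["T_tool_cam"],st["tool_pos"],st["tool_rot"])
import pickle;pickle.dump((s,st),open("w1.pkl","wb"))
E
```

```text
[[ 5.98300090e-04  9.65228611e-01  2.61406523e-01  6.67231284e-02]
 [ 9.99999815e-01 -5.48982450e-04 -2.61685939e-04  1.62548183e-04]
 [-1.09079162e-04  2.61406631e-01 -9.65228761e-01 -1.54694071e-01]
 [ 0.00000000e+00  0.00000000e+00  0.00000000e+00  1.00000000e+00]] [ 0.53428207 -0.0051371   0.180144  ] [3.14102896e+00 9.50418415e-05 1.46281381e+00]
```

View pics/w1.png

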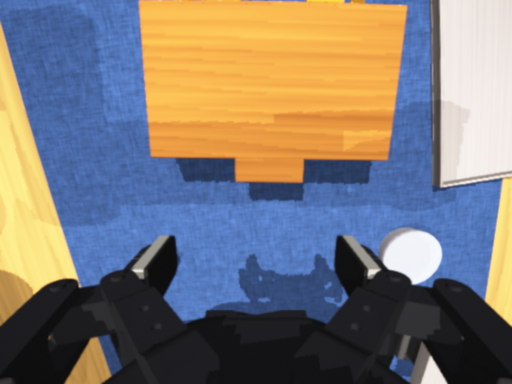

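The wrist view shows the tab with its free edge from (236,182) to (303,183), the lid edge at row 158, and fingers at (155,260) and (355,260).

```bash
python3 - <<'E'
from h import *; import pickle
s,st=pickle.load(open("w1.pkl","rb"))
f=s["frame"];hsv=cv2.cvtColor(f,cv2.COLOR_RGB2HSV)
w=((hsv[...,0]<25)&(hsv[...,1]>120)&(hsv[...,2]>110)).astype(np.uint8);w[:,:130]=0;w[:,420:]=0;w[250:]=0;w[:4]=0
r=w[174];x=np.where(r)[0];col=np.where(w[:,270])[0];print(x.min(),x.max(),col.max())
rows=[np.where(w[:,u])[0].max() for u in(170,215,330,370)];print(rows)
pts=[(x.min()-.5,174),(x.max()+.5,174),(x.min()+1,col.max()+.5),(x.max()-1,col.max()+.5)]+[(u,v+.5) for u,v in zip((170,215,330,370),rows)]
P=onz(s,pts,.0705,st);print(P.round(4))
e=P[7]-P[4];print(np.degrees(np.arctan2(e[1],e[0])), np.linalg.norm(P[1]-P[0]))
print(depth(s,[(270,170),(270,100),(155,250),(352,250)],st).round(4))
E
```

```text
235 302 181
[np.int64(156), np.int64(157), np.int64(159), np.int64(159)]
[[ 5.153e-01  1.450e-02  7.050e-02]
 [ 5.839e-01  7.100e-03  7.050e-02]
 [ 5.159e-01  6.600e-03  7.050e-02]
 [ 5.819e-01 -5.000e-04  7.050e-02]
 [ 4.535e-01  3.910e-02  7.050e-02]
 [ 4.981e-01  3.310e-02  7.050e-02]
 [ 6.123e-01  1.890e-02  7.050e-02]
 [ 6.526e-01  1.470e-02  7.050e-02]]
-6.98723199822692 0.06897263047798169
[[0.5515 0.0147 0.0709]
 [0.5578 0.0815 0.07  ]
 [0.4905 0.0113 0.2264]
 [0.5788 0.0024 0.2275]]
```

```bash
python3 - <<'E'
from h import *; import pickle
s,st=pickle.load(open("w1.pkl","rb"))
v,u=np.mgrid[225:300,120:400];uv=np.c_[u.ravel(),v.ravel()]
P=depth(s,uv,st);M=R.from_euler('xyz',st["tool_rot"]);q=M.inv().apply(P-st["tool_pos"])
ok=(P[:,2]>.12)&(P[:,2]<.25)
q=q[ok];print(np.percentile(q[:,2],[90,95,98,99,99.8,100]).round(4))
t=q[q[:,2]>np.percentile(q[:,2],95)];print(t.min(0),t.max(0))
print(go([.549,.0115,.09],83.6))
E
```

```text
[-0.0328 -0.03   -0.0277 -0.0267 -0.0254 -0.0249]
[-0.009513   -0.04822743 -0.03004484] [ 0.01139315  0.04818829 -0.02485562]
(array([0.018 , 0.0128, 0.0901]), np.float64(0.22522713014225815))
```

Emit:
drive_tool(commands=[[0, [0.018, 0.0128, 0.01], 0.2], [0, [0.018, 0.0128, 0.03], 0.2], [0, [0.018, 0.0128, 0.05], 0.2], [0, [0.018, 0.0128, 0.07], 0.2], [0, [0.018, 0.0128, 0.09], 0.2], [0, [0.018, 0.0128, 0.1], 0.2], [0, [0.018, 0.0128, 0.11], 0.2], [0, [0.018, 0.0128, 0.115], 0.2], [0, [0.018, 0.0128, 0.115], 0.2], [0, [0.018, 0.0128, 0.115], 0.2]])

```text
clock: 3.15
tool_pos: [0.5495, 0.0119, 0.0656]
tool_rot: [3.14, 0.0, 1.46]
ft_force: [-0.2, 0.4, 0.4]
opening: 0.0855
grip_force: 0.0
```

```bash
python3 - <<'E'
from h import *
st=robot.get_state();s=robot.snapshot("wrist");save(s,"pics/w2.png");print(st["tool_pos"])
v,u=np.mgrid[200:300,120:400];uv=np.c_[u.ravel(),v.ravel()]
P=depth(s,uv,st);M=R.from_euler('xyz',st["tool_rot"]);q=M.inv().apply(P-st["tool_pos"])
for sg in(-1,1):
    k=(abs(q[:,1]*sg-.045)<.006)&(abs(q[:,0])<.012);print(np.sort(q[k][:,2])[::-1][:3], q[k][np.argmax(q[k][:,2])])
E
```

```text
[0.54952531 0.01187082 0.06561965]
[0.0661946  0.06492476 0.06433802] [-0.00934299 -0.05046857  0.0661946 ]
[-0.0242673  -0.02462454 -0.02522969] [-0.00120227  0.04361378 -0.0242673 ]
```

View pics/w2.png

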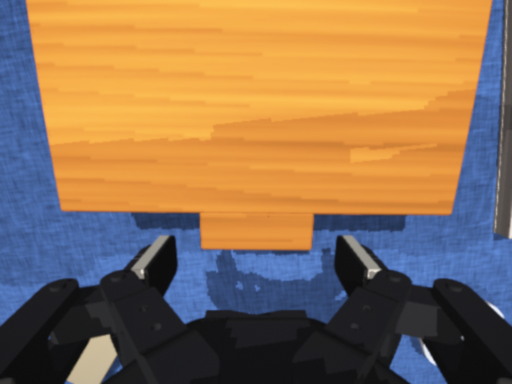

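The fingers end at columns 176 and 336 (row 236), either side of the tab (200–313). They look about 20 mm nearer the camera than the tab. I'll close part way as a test, which also shows whether the pads reach it.

Emit:
drive_tool(commands=[[75, [0, 0, 0], 0], [75, [0, 0, 0], 0], [75, [0, 0, 0], 0], [75, [0, 0, 0], 0], [75, [0, 0, 0], 0], [75, [0, 0, 0], 0], [75, [0, 0, 0], 0], [75, [0, 0, 0], 0], [75, [0, 0, 0], 0], [75, [0, 0, 0], 0]], force=25)

```text
clock: 4.2
tool_pos: [0.5491, 0.0119, 0.0648]
tool_rot: [3.142, 0.0, 1.46]
ft_force: [-0.8, -0.7, -0.4]
opening: 0.0604
grip_force: 0.0
```

```bash
python3 - <<'E'
from h import *
st=robot.get_state();s=robot.snapshot("wrist");save(s,"pics/w3.png");print(st["tool_pos"],st["ft_force"])
v,u=np.mgrid[200:300,160:350];uv=np.c_[u.ravel(),v.ravel()]
P=depth(s,uv,st);M=R.from_euler('xyz',st["tool_rot"]);q=M.inv().apply(P-st["tool_pos"])
k=(abs(q[:,1])>.03)&(q[:,2]<-.008);print(np.sort(q[k][:,2])[::-1][:3], q[k][np.argmax(q[k][:,2])])
E
```

```text
[0.54906883 0.0119324  0.06482421] [-0.78923089 -0.71179041 -0.35320567]
[-0.01683532 -0.01702072 -0.01703223] [ 0.00308533 -0.03009632 -0.01683532]
```

View pics/w3.png

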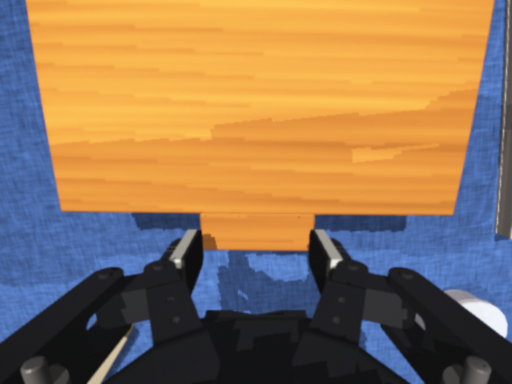

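The opening went to 60 mm with nothing between the pads, so the tips really do stand about 20 mm behind the TCP at this opening. I'll open, go down 25 mm and close.

Emit:
drive_tool(commands=[[0, [0, 0, 0], 0], [0, [0, 0, 0], 0], [0, [0, 0, 0], 0], [0, [0, 0, 0.005], 0], [0, [0, 0, 0.015], 0], [0, [0, 0, 0.025], 0], [100, [0, 0, 0.025], 0], [100, [0, 0, 0.025], 0], [100, [0, 0, 0.025], 0], [100, [0, 0, 0.025], 0]], force=30)

```text
clock: 5.25
tool_pos: [0.5499, 0.0118, 0.04]
tool_rot: [3.14, 0.0, 1.46]
ft_force: [5.6, -1.0, -3.0]
opening: 0.0688
grip_force: 40.8
```

Emit:
drive_tool(commands=[[100, [0, 0, 0], 0], [100, [0, 0, 0], 0], [100, [0, 0, 0], 0], [100, [0, 0, 0], 0], [100, [0, 0, 0], 0], [100, [0, 0, 0], 0], [100, [0, 0, 0], 0], [100, [0, 0, 0], 0], [100, [0, 0, 0], 0], [100, [0, 0, 0], 0]], force=30)

```text
clock: 6.25
tool_pos: [0.5499, 0.0117, 0.04]
tool_rot: [3.139, 0.0, 1.46]
ft_force: [6.0, -1.2, -2.9]
opening: 0.0694
grip_force: 40.8
```

```bash
python3 - <<'E'
from h import *
st=robot.get_state();s=robot.snapshot("wrist");print(st["tool_pos"],st["ft_force"],st["tool_rot"])
v,u=np.mgrid[200:320,120:400];uv=np.c_[u.ravel(),v.ravel()]
P=depth(s,uv,st);M=R.from_euler('xyz',st["tool_rot"]);q=M.inv().apply(P-st["tool_pos"])
for r in range(205,290,6): print(r,q.reshape(120,280,3)[r-200,[185-120,193-120,200-120,256-120]][:,2].round(3))
E
```

```text
[0.54992621 0.01174489 0.03998537] [ 6.01078009 -1.22962205 -2.94364192] [3.13947700e+00 1.39966899e-04 1.46004488e+00]
205 [-0.031 -0.032 -0.031 -0.031]
211 [-0.032 -0.031 -0.031 -0.031]
217 [-0.031 -0.03  -0.032 -0.031]
223 [-0.032 -0.031 -0.03  -0.031]
229 [-0.032 -0.032 -0.031 -0.032]
235 [-0.03  -0.033 -0.033 -0.031]
241 [-0.036 -0.031 -0.031 -0.031]
247 [-0.037 -0.032 -0.031 -0.031]
253 [-0.038 -0.033 -0.032 -0.031]
259 [-0.037 -0.031 -0.032 -0.031]
265 [-0.039 -0.032 -0.031 -0.031]
271 [-0.04  -0.031 -0.032 -0.031]
277 [-0.041  0.039  0.039  0.039]
283 [-0.042  0.04   0.04   0.04 ]
289 [0.04  0.039 0.04  0.04 ]
```

```bash
python3 - <<'E'
import numpy as np
r=.1545
f=lambda t:np.c_[r-(r*np.cos(t)-.005*np.sin(t)), -(r*np.sin(t)+.005*np.cos(t)-.005)]
T=f(np.linspace(0,1.85,38))
print(np.c_[np.linspace(0,1.85,38),T].round(3).tolist())
E
```

```text
[[0.0, 0.0, -0.0], [0.05, 0.0, -0.008], [0.1, 0.001, -0.015], [0.15, 0.002, -0.023], [0.2, 0.004, -0.031], [0.25, 0.006, -0.038], [0.3, 0.008, -0.045], [0.35, 0.011, -0.053], [0.4, 0.014, -0.06], [0.45, 0.018, -0.067], [0.5, 0.021, -0.073], [0.55, 0.025, -0.08], [0.6, 0.03, -0.086], [0.65, 0.035, -0.092], [0.7, 0.04, -0.098], [0.75, 0.045, -0.104], [0.8, 0.05, -0.109], [0.85, 0.056, -0.114], [0.9, 0.062, -0.119], [0.95, 0.069, -0.124], [1.0, 0.075, -0.128], [1.05, 0.082, -0.132], [1.1, 0.089, -0.135], [1.15, 0.096, -0.138], [1.2, 0.103, -0.141], [1.25, 0.111, -0.143], [1.3, 0.118, -0.145], [1.35, 0.126, -0.147], [1.4, 0.133, -0.148], [1.45, 0.141, -0.149], [1.5, 0.149, -0.149], [1.55, 0.156, -0.15], [1.6, 0.164, -0.149], [1.65, 0.172, -0.149], [1.7, 0.179, -0.148], [1.75, 0.187, -0.146], [1.8, 0.194, -0.144], [1.85, 0.202, -0.142]]
```

Emit:
drive_tool(commands=[[100, [0, 0, -0.004], 0], [100, [0, 0, -0.008], 0], [100, [0.001, 0, -0.015], 0], [100, [0.002, 0, -0.023], 0], [100, [0.004, 0, -0.031], 0], [100, [0.006, 0, -0.038], 0], [100, [0.008, 0, -0.045], 0], [100, [0.011, 0, -0.053], 0], [100, [0.014, 0, -0.06], 0], [100, [0.014, 0, -0.06], 0]])

```text
clock: 7.3
tool_pos: [0.5518, 0.0272, 0.1004]
tool_rot: [3.138, -0.002, 1.461]
ft_force: [7.6, 5.0, -5.8]
opening: 0.069
grip_force: 38.6
```

```bash
python3 - <<'E'
from h import *
st=robot.get_state();s=robot.snapshot("wrist");save(s,"pics/w4.png")
print(go([.5499,.0117,.04],83.65),st["ft_force"],st["torque"],st["opening"])
P=depth(s,[(256,230),(256,200),(256,100),(256,20),(256,250)],st);print(P.round(4))
d=(P-[.5663,.1655,.0605])@np.array([.1115,.9938,0]);print(np.arctan2(P[:,2]-.0605,-d).round(3),d.round(3))
E
```

```text
(array([-0.0155, -0.0004,  0.0599]), np.float64(0.057899175128653724)) [ 7.55403863  5.03632737 -5.76503667] [ 0.42124892 -1.21667174 -0.13592314] 0.06902738796334369
[[0.5536 0.0399 0.1259]
 [0.5552 0.0542 0.1192]
 [0.5611 0.1066 0.0958]
 [0.5664 0.1543 0.0754]
 [0.5525 0.0302 0.1295]]
[0.478 0.484 0.539 0.928 0.47 ] [-0.126 -0.112 -0.059 -0.011 -0.136]
```

Lid at about 0.41 rad and following. Continuing.

Emit:
drive_tool(commands=[[100, [0.004, 0, -0.007], 0], [100, [0.007, 0, -0.013], 0], [100, [0.011, 0, -0.02], 0], [100, [0.016, 0, -0.026], 0], [100, [0.021, 0, -0.032], 0], [100, [0.026, 0, -0.038], 0], [100, [0.031, 0, -0.044], 0], [100, [0.036, 0, -0.049], 0], [100, [0.042, 0, -0.054], 0], [100, [0.048, 0, -0.059], 0]])

```text
clock: 8.35
tool_pos: [0.5574, 0.0739, 0.1582]
tool_rot: [3.138, -0.0, 1.46]
ft_force: [13.7, 1.4, -8.7]
opening: 0.0688
grip_force: 36.4
```

```bash
python3 - <<'E'
from h import *
st=robot.get_state();s=robot.snapshot("wrist")
print(go([.5499,.0117,.04],83.65),st["ft_force"],st["torque"],st["opening"])
P=depth(s,[(256,230),(256,200),(256,100),(256,20),(256,250)],st)
d=(P-[.5663,.1655,.0605])@np.array([.1115,.9938,0]);print(P[:,2].round(3),d.round(3))
E
```

```text
(array([-0.0638, -0.0012,  0.1189]), np.float64(0.059147978902871046)) [13.7444672   1.42802997 -8.68159018] [ 0.0238     -2.04726187  0.08716376] 0.06878534600613506
[ 0.175  0.159  0.083 -0.001  0.184] [-0.083 -0.07  -0.006  0.081 -0.091]
```

Emit:
drive_tool(commands=[[100, [0.007, 0.0005, -0.005], 0], [100, [0.013, 0.001, -0.009], 0], [100, [0.02, 0.001, -0.013], 0], [100, [0.027, 0.001, -0.016], 0], [100, [0.034, 0.0015, -0.019], 0], [100, [0.041, 0.0015, -0.022], 0], [100, [0.049, 0.0015, -0.024], 0], [100, [0.056, 0.002, -0.026], 0], [100, [0.064, 0.002, -0.028], 0], [100, [0.071, 0.002, -0.029], 0]])

```text
clock: 9.4
tool_pos: [0.566, 0.1443, 0.1879]
tool_rot: [3.141, 0.0, 1.46]
ft_force: [5.1, -2.3, -2.2]
opening: 0.0687
grip_force: 34.9
```

```bash
python3 - <<'E'
from h import *
st=robot.get_state();s=robot.snapshot("wrist")
print(go([.5499,.0117,.04],83.65),st["ft_force"],st["torque"],st["opening"])
E
```

```text
(array([-0.1346, -0.0016,  0.1481]), np.float64(0.04338090840705888)) [ 5.06523266 -2.3412344  -2.18103717] [-0.54810077 -0.62472322 -0.04073327] 0.0687055031518788
```

Emit:
drive_tool(commands=[[100, [0.007, 0, -0.001], 0], [100, [0.015, 0, -0.001], 0], [100, [0.022, 0, -0.002], 0], [100, [0.03, 0.0005, -0.001], 0], [100, [0.038, 0.0005, -0.001], 0], [100, [0.045, 0.0005, 0], 0], [100, [0.053, 0.0005, 0.002], 0], [100, [0.058, 0.0005, 0.003], 0], [100, [0.062, 0.0005, 0.004], 0], [100, [0.064, 0.0005, 0.005], 0]])

```text
clock: 10.45
tool_pos: [0.5739, 0.2088, 0.1846]
tool_rot: [3.139, -0.002, 1.461]
ft_force: [2.7, 2.1, 7.8]
opening: 0.0688
grip_force: 32.0
```

```bash
python3 - <<'E'
from h import *
st=robot.get_state();s=robot.snapshot("wrist")
print(go([.5499,.0117,.04],83.65),st["ft_force"],st["torque"],st["opening"])
E
```

```text
(array([-0.1991, -0.0028,  0.144 ]), np.float64(0.07555753650196095)) [2.71612876 2.11898499 7.82762386] [-0.22697235 -0.56261818 -0.05738024] 0.06879485679374209
```

Emit:
drive_tool(commands=[[100, [0.002, 0, 0], 0], [100, [0.004, 0, 0.001], 0], [100, [0.006, 0, 0.001], 0], [100, [0.008, 0, 0.002], 0], [100, [0.008, 0, 0.002], 0], [100, [0.008, 0, 0.002], 0], [100, [0.008, 0, 0.002], 0], [100, [0.008, 0, 0.002], 0], [100, [0.008, 0, 0.002], 0], [100, [0.008, 0, 0.002], 0]])

```text
clock: 11.5
tool_pos: [0.5748, 0.2166, 0.1823]
tool_rot: [3.139, -0.002, 1.461]
ft_force: [3.6, 1.8, 6.6]
opening: 0.0685
grip_force: 31.9
```

```bash
python3 - <<'E'
from h import *
st=robot.get_state();s=robot.snapshot("scene");save({"frame":cv2.resize(s["frame"][120:300,180:360],None,fx=3,fy=3)},"pics/s5.png")
print(go([.5499,.0117,.04],83.65),st["ft_force"],st["torque"],st["opening"])
E
```

```text
(array([-0.2067, -0.0027,  0.1419]), np.float64(0.05414611742951081)) [3.57073766 1.76857634 6.56679301] [ 0.00073014 -0.66369097  0.03525193] 0.06848993108697586
```

View pics/s5.png

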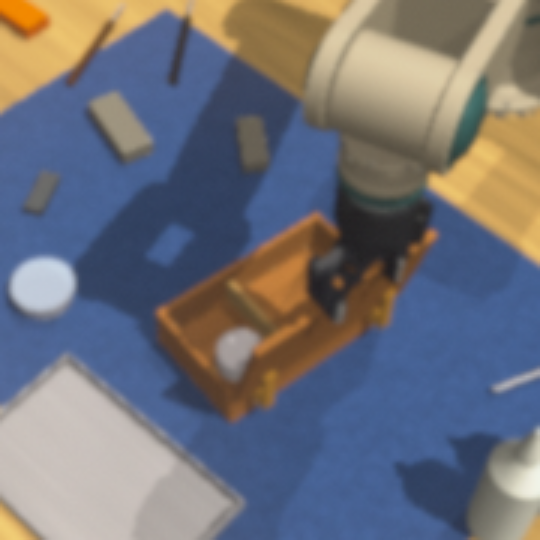

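The scene crop shows the lid standing up at the far side, the bay open and the tin in the far bay. I'll measure the lid's angle from the depth.

```bash
cat > lid.py <<'E'
from h import *
H=np.array([.5663,.1655,.0605]);X=np.array([.1115,.9938,0]);Y=np.array([-.9938,.1115,0])
def lid(n):
    s=robot.snapshot(n);f=cv2.cvtColor(s["frame"],cv2.COLOR_RGB2HSV)
    v,u=np.mgrid[0:384,0:512];uv=np.c_[u.ravel(),v.ravel()];P=depth(s,uv)-H
    x,y,z=P@X,P@Y,P[:,2];g=f.reshape(-1,3)
    k=(abs(y)<.115)&(z>.02)&(z<.25)&(abs(x)<.2)&(g[:,0]<25)&(g[:,1]>110)
    if k.sum()<5: print(n,"none");return
    c=np.polyfit(z[k],x[k],1);print(n,k.sum(),"x range",x[k].min().round(3),x[k].max().round(3),"z",z[k].max().round(3),"theta",(np.pi/2+np.arctan(c[0])).round(3),"x0",c[1].round(3))
for n in("scene","top"): lid(n)
E
python3 lid.py
```

```text
scene 592 x range 0.016 0.075 z 0.244 theta 1.779 x0 0.013
top 1224 x range 0.003 0.04 z 0.154 theta 1.799 x0 0.001
```

The lid is at about 1.79 rad, so it rests on the stop. I'll release it, rise and go over to the stone.

Emit:
drive_tool(commands=[[0, [0, 0, 0], 0], [0, [0, 0, 0], 0], [0, [0, 0, 0], 0], [0, [0, 0, 0], 0], [0, [0, 0, -0.01], 0], [0, [0, 0, -0.03], 0], [0, [0, 0, -0.05], 0], [0, [-0.03, 0, -0.06], 0], [0, [-0.08, -0.01, -0.06], 2], [0, [-0.125, -0.025, -0.06], 4]])

```text
clock: 12.65
tool_pos: [0.5353, 0.0927, 0.2417]
tool_rot: [3.14, -0.0, 1.39]
ft_force: [0.9, -1.3, 0.4]
opening: 0.0852
grip_force: 0.0
```

```bash
python3 - <<'E'
from h import *
print(go([.459,-.30,.17],75.2),robot.get_state()["ft_force"],robot.get_state()["tool_pos"])
E
python3 lid.py
```

```text
(array([-0.4   , -0.0044,  0.0717]), np.float64(4.431668768365668)) [ 0.94514214 -1.34241457  0.41624615] [0.53527743 0.09268952 0.2417243 ]
scene 754 x range -0.063 0.048 z 0.249 theta 1.713 x0 0.019
top 511 x range -0.086 0.032 z 0.225 theta 1.646 x0 0.012
```

Emit:
drive_tool(commands=[[0, [-0.045, 0, 0], 1], [0, [-0.09, 0, 0], 2], [0, [-0.135, 0, 0.01], 3], [0, [-0.18, -0.002, 0.02], 4], [0, [-0.225, -0.002, 0.03], 4.4], [0, [-0.27, -0.003, 0.04], 4.4], [0, [-0.315, -0.004, 0.05], 4.4], [0, [-0.36, -0.004, 0.06], 4.4], [0, [-0.4, -0.004, 0.07], 4.4], [0, [-0.4, -0.004, 0.07], 4.4]])

```text
clock: 13.75
tool_pos: [0.4584, -0.3023, 0.1695]
tool_rot: [-3.139, 0.0, 1.309]
ft_force: [0.2, 0.8, -0.1]
opening: 0.0859
grip_force: 0.0
```

```bash
python3 lid.py; cat > stone.py <<'E'
from h import *
import sys
st=robot.get_state();s=robot.snapshot("wrist");save(s,sys.argv[1])
P=depth(s,[(u,v) for v in range(384) for u in range(512)],st).reshape(384,512,3)
d=np.hypot(P[...,0]-.479,P[...,1]+.268)
m=((P[...,2]>.016)&(P[...,2]<.034)&(d<.08)).astype(np.uint8)
c=max(cv2.findContours(m,cv2.RETR_EXTERNAL,cv2.CHAIN_APPROX_NONE)[0],key=cv2.contourArea).reshape(-1,2)
print("px",c.min(0),c.max(0),"z",np.median(P[m>0][:,2]))
r=cv2.minAreaRect((onz(s,c,.025,st)[:,:2]*1000).astype(np.float32));b=cv2.boxPoints(r)
l=max([b[1]-b[0],b[2]-b[1]],key=np.linalg.norm);yaw=np.degrees(np.arctan2(l[1],l[0]))%180
print(r,yaw,st["tool_pos"]); print(go([*(np.array(r[0])/1000),.06],yaw))
E
python3 stone.py pics/w6.png
```

```text
scene 760 x range 0.015 0.049 z 0.16 theta 1.753 x0 0.015
top 1913 x range 0.003 0.045 z 0.163 theta 1.809 x0 0.0
px [249 103] [289 200] z 0.024577740846156992
((482.9449768066406, -269.8658447265625), (109.35216522216797, 43.79930114746094), 74.87985229492188) 74.87987 [ 0.45999362 -0.29910336  0.17106776]
(array([0.0333, 0.0145, 0.1115]), np.float64(0.40234884527228587))
```

View pics/w6.png

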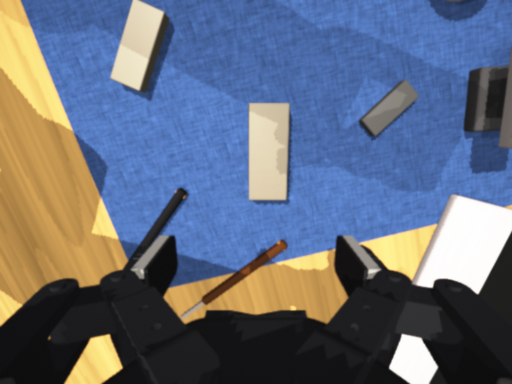

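Stone at px (269,152), measured 109x44 mm at height 25 mm, so it is the right one. The lid is still at 1.81. Descending to it.

Emit:
drive_tool(commands=[[0, [0.033, 0.0145, 0.02], 0.4], [0, [0.033, 0.0145, 0.05], 0.4], [0, [0.033, 0.0145, 0.08], 0.4], [0, [0.033, 0.0145, 0.11], 0.4], [0, [0.033, 0.0145, 0.135], 0.4], [0, [0.033, 0.0145, 0.155], 0.4], [0, [0.033, 0.0145, 0.167], 0.4], [0, [0.033, 0.0145, 0.175], 0.4], [0, [0.033, 0.0145, 0.175], 0.4], [0, [0.033, 0.0145, 0.175], 0.4]])

```text
clock: 14.9
tool_pos: [0.483, -0.2708, -0.003]
tool_rot: [3.14, 0.001, 1.307]
ft_force: [-0.2, -0.1, 1.0]
opening: 0.0853
grip_force: 0.0
```

Emit:
drive_tool(commands=[[90, [0, 0, 0], 0], [90, [0, 0, 0], 0], [90, [0, 0, 0], 0], [150, [0, 0, 0], 0], [150, [0, 0, 0], 0], [150, [0, 0, 0], 0], [150, [0, 0, 0], 0], [150, [0, 0, 0], 0], [150, [0, 0, 0], 0], [150, [0, 0, 0], 0]], force=50)

```text
clock: 15.9
tool_pos: [0.4825, -0.2709, -0.0036]
tool_rot: [3.141, 0.0, 1.307]
ft_force: [-0.6, 0.7, 5.7]
opening: 0.0438
grip_force: 53.6
```

```bash
python3 - <<'E'
from h import *
st=robot.get_state();s=robot.snapshot("wrist");save(s,"pics/w7.png");print(st["tool_pos"],st["ft_force"],st["opening"],st["grip_force"])
E
```

```text
[ 0.48252131 -0.27088691 -0.00356154] [-0.63164998  0.71847351  5.67342873] 0.04378492516659154 53.557003140449524
```

View pics/w7.png

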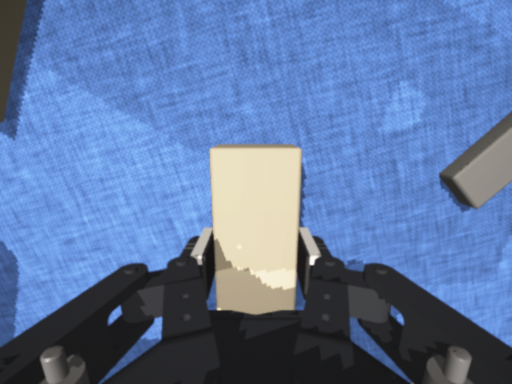

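The stone is held between the pads at 43.8 mm. Lifting it and moving towards the case.

Emit:
drive_tool(commands=[[150, [0, 0, -0.01], 0], [150, [0, 0, -0.03], 0], [150, [0, 0, -0.06], 0], [150, [0, 0, -0.09], 0], [150, [0, 0, -0.12], -1], [150, [0.03, -0.002, -0.15], -2], [150, [0.07, -0.005, -0.15], -4], [150, [0.11, -0.01, -0.15], -6], [150, [0.15, -0.015, -0.15], -8.8], [150, [0.19, -0.02, -0.15], -8.8]])

```text
clock: 16.95
tool_pos: [0.512, -0.0803, 0.1454]
tool_rot: [-3.14, -0.0, 1.461]
ft_force: [1.6, -0.1, -3.2]
opening: 0.0439
grip_force: 52.6
```

```bash
python3 - <<'E'
from h import *
st=robot.get_state();print(go([.5012,.001,.15],83.65),st["opening"],st["ft_force"],st["grip_force"])
E
```

```text
(array([ 0.0796, -0.0196, -0.0045]), np.float64(0.0822434487041761)) 0.04391127869420052 [ 1.56268512 -0.06879678 -3.17979724] 52.55834877490997
```

Emit:
drive_tool(commands=[[150, [0.03, -0.007, -0.002], 0], [150, [0.06, -0.015, -0.004], 0], [150, [0.08, -0.02, -0.004], 0], [150, [0.08, -0.02, -0.004], 0], [150, [0.08, -0.02, -0.004], 0], [150, [0.08, -0.02, -0.004], 0], [150, [0.08, -0.02, -0.004], 0], [150, [0.08, -0.02, -0.004], 0], [150, [0.08, -0.02, -0.004], 0], [150, [0.08, -0.02, -0.004], 0]])

```text
clock: 17.95
tool_pos: [0.5015, -0.0005, 0.1498]
tool_rot: [-3.142, 0.0, 1.46]
ft_force: [-0.8, -0.2, -3.3]
opening: 0.0435
grip_force: 52.6
```

```bash
python3 - <<'E'
from h import *
st=robot.get_state();s=robot.snapshot("wrist");save(s,"pics/w8.png");print(st["tool_pos"],st["tool_rot"])
import pickle;pickle.dump((s,st),open("w8.pkl","wb"))
C=np.array([.5585,.0959,0]);X=np.array([.1115,.9938,0]);Y=np.array([-.9938,.1115,0])
uv=[(u,v) for v in range(384) for u in range(512)]
P=depth(s,uv,st);q=np.c_[(P-C)@X,(P-C)@Y,P[:,2]].reshape(384,512,3)
np.save("q.npy",q)
# profile along case x at y~.0475 and along case y at x~0 and x~.03
for name,a,b,t in(("x@y=.08",0,1,.08),("x@y=.02",0,1,.02),("y@x=.03",1,0,.03),("y@x=0",1,0,0.)):
    k=(abs(q[...,b]-t)<.004)&(q[...,2]<.1);z=q[k]
    bins=np.arange(-.14,.141,.004);i=np.digitize(z[:,a],bins)
    print(name,[(round(bins[j-1]+.002,3),round(float(np.median(z[i==j,2])),3)) for j in range(1,len(bins)) if (i==j).any()])
E
```

```text
[ 0.50152025 -0.00053776  0.1498009 ] [-3.14152138e+00  1.08657214e-04  1.45981418e+00]
x@y=.08 [(np.float64(-0.058), 0.008), (np.float64(-0.054), 0.008), (np.float64(-0.05), 0.007), (np.float64(-0.046), 0.008), (np.float64(-0.042), 0.008), (np.float64(-0.038), 0.007), (np.float64(-0.034), 0.008), (np.float64(-0.03), 0.008), (np.float64(-0.026), 0.008), (np.float64(-0.022), 0.007), (np.float64(-0.018), 0.008), (np.float64(-0.014), 0.008), (np.float64(-0.01), 0.007), (np.float64(-0.006), 0.008), (np.float64(-0.002), 0.007), (np.float64(0.002), 0.008), (np.float64(0.006), 0.008), (np.float64(0.01), 0.008), (np.float64(0.014), 0.008), (np.float64(0.018), 0.008), (np.float64(0.022), 0.008), (np.float64(0.026), 0.008), (np.float64(0.03), 0.008), (np.float64(0.034), 0.008), (np.float64(0.038), 0.007), (np.float64(0.042), 0.007), (np.float64(0.046), 0.008), (np.float64(0.05), 0.008), (np.float64(0.054), 0.008), (np.float64(0.058), 0.007), (np.float64(0.062), 0.036)]
x@y=.02 [(np.float64(-0.058), 0.007), (np.float64(-0.054), 0.008), (np.float64(-0.05), 0.008), (np.float64(-0.046), 0.008), (n
[... 3516 characters left out ...]
, 0.007), (np.float64(0.03), 0.008), (np.float64(0.034), 0.008), (np.float64(0.038), 0.007), (np.float64(0.042), 0.008), (np.float64(0.046), 0.007), (np.float64(0.05), 0.007), (np.float64(0.054), 0.007), (np.float64(0.058), 0.008), (np.float64(0.062), 0.007), (np.float64(0.066), 0.008), (np.float64(0.07), 0.007), (np.float64(0.074), 0.007), (np.float64(0.078), 0.007), (np.float64(0.082), 0.008), (np.float64(0.086), 0.007), (np.float64(0.09), 0.008), (np.float64(0.094), 0.008), (np.float64(0.098), 0.007), (np.float64(0.102), 0.007), (np.float64(0.106), 0.008), (np.float64(0.11), 0.037), (np.float64(0.114), 0.059), (np.float64(0.118), 0.059), (np.float64(0.134), 0.0), (np.float64(0.138), 0.0)]
```

View pics/w8.png

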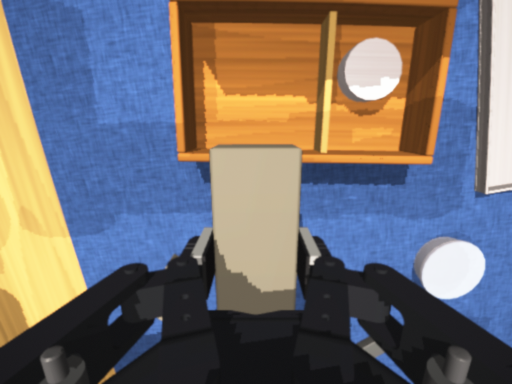

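The wrist view shows the held stone below the open case, with the near bay at px (193–325, 25–150) and the tin untouched in the far bay. The profile confirms the floor at 8 mm and walls where expected, with the case y about 2 mm off my estimate. Going in.

Emit:
drive_tool(commands=[[150, [0.03, 0, 0], 0], [150, [0.06, 0, 0], 0], [150, [0.09, 0, 0], 0], [150, [0.101, 0, 0], 0], [150, [0.101, 0, 0], 0], [150, [0.101, 0, 0.02], 0], [150, [0.101, 0, 0.045], 0], [150, [0.101, 0, 0.07], 0], [150, [0.101, 0, 0.09], 0], [150, [0.101, 0, 0.11], 0]])

```text
clock: 19.0
tool_pos: [0.5125, 0.0986, 0.0389]
tool_rot: [-3.141, 0.001, 1.459]
ft_force: [0.2, -0.3, -4.5]
opening: 0.0439
grip_force: 52.5
```

Emit:
drive_tool(commands=[[150, [0, 0, 0.006], 0], [150, [0, 0, 0.012], 0], [150, [0, 0, 0.017], 0], [150, [0, 0, 0.021], 0], [150, [0, 0, 0.025], 0], [150, [0, 0, 0.028], 0], [150, [0, 0, 0.03], 0], [150, [0, 0, 0.03], 0], [150, [0, 0, 0.03], 0], [150, [0, 0, 0.03], 0]])

```text
clock: 20.0
tool_pos: [0.5128, 0.1001, 0.0101]
tool_rot: [3.141, -0.0, 1.46]
ft_force: [0.1, 0.9, -3.6]
opening: 0.0437
grip_force: 52.5
```

Emit:
drive_tool(commands=[[150, [0, 0, 0.001], 0], [150, [0, 0, 0.002], 0], [150, [0, 0, 0.003], 0], [150, [0, 0, 0.004], 0], [150, [0, 0, 0.0045], 0], [150, [0, 0, 0.005], 0], [150, [0, 0, 0.005], 0], [150, [0, 0, 0.005], 0], [150, [0, 0, 0.005], 0], [150, [0, 0, 0.005], 0]])

```text
clock: 21.0
tool_pos: [0.5127, 0.1001, 0.0049]
tool_rot: [3.141, 0.0, 1.46]
ft_force: [0.3, 0.1, -3.4]
opening: 0.0438
grip_force: 52.5
```

Emit:
drive_tool(commands=[[150, [0, 0, 0.0005], 0], [150, [0, 0, 0.001], 0], [150, [0, 0, 0.0015], 0], [150, [0, 0, 0.0015], 0], [150, [0, 0, 0.0015], 0], [150, [0, 0, 0.0015], 0], [150, [0, 0, 0.0015], 0], [150, [0, 0, 0.0015], 0], [150, [0, 0, 0.0015], 0], [150, [0, 0, 0.0015], 0]])

```text
clock: 22.0
tool_pos: [0.5129, 0.1001, 0.0044]
tool_rot: [3.141, 0.0, 1.46]
ft_force: [-4.6, -0.1, 6.2]
opening: 0.0435
grip_force: 53.6
```

Floor contact felt (force went from -3.4 to +6.2 N). Releasing and rising.

Emit:
drive_tool(commands=[[110, [0, 0, 0], 0], [95, [0, 0, 0], 0], [80, [0, 0, 0], 0], [80, [0, 0, 0], 0], [80, [0, 0, -0.01], 0], [80, [0, 0, -0.03], 0], [80, [0, 0, -0.06], 0], [80, [0, 0, -0.1], 0], [80, [-0.02, 0, -0.15], 0], [80, [-0.06, 0, -0.19], 0]])

```text
clock: 23.0
tool_pos: [0.5071, 0.0481, 0.1898]
tool_rot: [3.138, -0.001, 1.463]
ft_force: [0.1, 0.2, -0.4]
opening: 0.0588
grip_force: 0.0
```

```bash
python3 - <<'E'
from h import *
st=robot.get_state();s=robot.snapshot("wrist")
C=np.array([.5585,.0959,0]);X=np.array([.1115,.9938,0]);Y=np.array([-.9938,.1115,0])
P=depth(s,[(u,v) for v in range(384) for u in range(512)],st);q=np.c_[(P-C)@X,(P-C)@Y,P[:,2]]
k=(abs(q[:,0])<.062)&(q[:,1]>-.01)&(q[:,1]<.105)&(q[:,2]<.05)&(q[:,2]>.02)
z=q[k];r=cv2.minAreaRect((z[:,:2]*1000).astype(np.float32));print(k.sum(),r,np.percentile(z[:,2],[5,50,95]))
print(st["tool_pos"],st["opening"])
# tcp for lid tab at theta=1.8 from recorded grip pose
print(go([.5748,.2166,.2423],83.65))
E
python3 lid.py
```

```text
4260 ((-0.137542724609375, 47.58684539794922), (103.27030181884766, 132.60321044921875), 85.05441284179688) [0.03106181 0.03264629 0.04038786]
[0.50708032 0.04814667 0.18975205] 0.05875076186396772
(array([ 0.1797,  0.0467, -0.0456]), np.float64(-0.045475705096066577))
scene 781 x range -0.132 0.049 z 0.25 theta 1.455 x0 0.041
top 998 x range -0.137 0.045 z 0.249 theta 1.649 x0 0.019
```

The stone lies flat (top at 32.6 mm) inside the bay. Now back above the lid's tab.

Emit:
drive_tool(commands=[[0, [0, 0, -0.04], 0], [0, [0.03, 0.01, -0.06], 0], [0, [0.07, 0.02, -0.06], 0], [0, [0.11, 0.03, -0.06], 0], [0, [0.15, 0.04, -0.06], 0], [0, [0.18, 0.0467, -0.06], 0], [0, [0.18, 0.0467, -0.06], 0], [0, [0.18, 0.0467, -0.06], 0], [0, [0.18, 0.0467, -0.06], 0], [0, [0.18, 0.0467, -0.06], 0]])

```text
clock: 24.15
tool_pos: [0.5729, 0.2203, 0.2461]
tool_rot: [-3.142, 0.0, 1.459]
ft_force: [-0.0, -0.1, 0.5]
opening: 0.0852
grip_force: 0.0
```

```bash
python3 - <<'E'
from h import *
st=robot.get_state()
print(go([.5748,.2166,.1823],83.65),st["tool_pos"],st["opening"])
E
python3 lid.py
```

```text
(array([-0.0034,  0.0023,  0.0638]), np.float64(-0.048949278202840674)) [0.57291052 0.22026897 0.24607719] 0.08517727080322582
scene 771 x range 0.016 0.07 z 0.227 theta 1.758 x0 0.015
top 1625 x range 0.003 0.044 z 0.163 theta 1.8 x0 0.001
```

Emit:
drive_tool(commands=[[0, [-0.015, 0.0024, 0], 0], [0, [-0.015, 0.0024, 0.01], 0], [0, [-0.015, 0.0024, 0.025], 0], [0, [-0.015, 0.0024, 0.04], 0], [0, [-0.015, 0.0024, 0.052], 0], [0, [-0.015, 0.0024, 0.062], 0], [0, [-0.015, 0.0024, 0.062], 0], [100, [-0.015, 0.0024, 0.062], 0], [100, [-0.015, 0.0024, 0.062], 0], [100, [-0.015, 0.0024, 0.062], 0]], force=30)

```text
clock: 25.25
tool_pos: [0.5737, 0.2063, 0.1848]
tool_rot: [3.141, -0.001, 1.461]
ft_force: [-2.2, 1.9, 1.7]
opening: 0.0688
grip_force: 37.6
```

Emit:
drive_tool(commands=[[100, [0, 0, 0], 0], [100, [0, 0, 0], 0], [100, [0, 0, 0], 0], [100, [0, 0, 0], 0], [100, [0, 0, 0], 0], [100, [0, 0, 0], 0], [100, [0, 0, 0], 0], [100, [0, 0, 0], 0], [100, [0, 0, 0], 0], [100, [0, 0, 0], 0]])

```text
clock: 26.25
tool_pos: [0.5738, 0.2063, 0.1847]
tool_rot: [3.141, -0.001, 1.461]
ft_force: [-4.8, 1.0, 5.9]
opening: 0.0688
grip_force: 37.9
```

Emit:
drive_tool(commands=[[100, [-0.004, 0, -0.001], 0], [100, [-0.007, 0, -0.002], 0], [100, [-0.015, 0, -0.004], 0], [100, [-0.022, 0, -0.005], 0], [100, [-0.03, 0, -0.005], 0], [100, [-0.038, 0, -0.006], 0], [100, [-0.045, 0, -0.005], 0], [100, [-0.053, 0, -0.005], 0], [100, [-0.061, 0, -0.004], 0], [100, [-0.068, 0, -0.003], 0]])

```text
clock: 27.25
tool_pos: [0.5655, 0.1381, 0.1875]
tool_rot: [-3.14, -0.0, 1.461]
ft_force: [-9.7, 2.4, 5.9]
opening: 0.0686
grip_force: 38.6
```

```bash
cat > arc.py <<'E'
from h import *
from scipy.optimize import minimize_scalar
st=robot.get_state();d,_=go([.5499,.0117,.04],83.65);x,y,z=-d[0],-d[1],d[2]
r=.1545;p=lambda t:np.array([r-(r*np.cos(t)-.005*np.sin(t)),r*np.sin(t)+.005*np.cos(t)-.005])
o=minimize_scalar(lambda t:np.sum((p(t)-[x,z])**2),bounds=(-.1,1.9),method='bounded')
print("theta",round(o.x,3),"off",np.sqrt(o.fun).round(4),"y",y,"F",st["ft_force"].round(1),st["opening"])
for t in np.arange(np.floor(o.x*20)/20,o.x-.75,-.05): print(round(t,2),(p(t)[0]-x).round(3),(-(p(t)[1]-z)).round(3),end="; ")
E
python3 arc.py; python3 lid.py
```

```text
theta 1.362 off 0.0002 y 0.0014 F [-9.7  2.4  5.9] 0.06863128202855887
1.35 -0.002 0.001; 1.3 -0.009 0.002; 1.25 -0.017 0.004; 1.2 -0.024 0.007; 1.15 -0.031 0.009; 1.1 -0.039 0.012; 1.05 -0.045 0.016; 1.0 -0.052 0.02; 0.95 -0.059 0.024; 0.9 -0.065 0.028; 0.85 -0.071 0.033; 0.8 -0.077 0.038; 0.75 -0.083 0.043; 0.7 -0.088 0.049; 0.65 -0.093 0.055; scene 1815 x range -0.033 0.027 z 0.247 theta 1.364 x0 0.013
top none
```

Lid follows at 1.36. Continuing.

Emit:
drive_tool(commands=[[100, [-0.005, -0.0005, 0.001], 0], [100, [-0.009, -0.0005, 0.002], 0], [100, [-0.017, -0.001, 0.004], 0], [100, [-0.024, -0.001, 0.007], 0], [100, [-0.031, -0.001, 0.009], 0], [100, [-0.039, -0.001, 0.012], 0], [100, [-0.045, -0.001, 0.016], 0], [100, [-0.052, -0.001, 0.02], 0], [100, [-0.059, -0.001, 0.024], 0], [100, [-0.065, -0.001, 0.028], 0]])

```text
clock: 28.35
tool_pos: [0.5575, 0.0722, 0.1599]
tool_rot: [-3.141, 0.002, 1.459]
ft_force: [-9.4, -2.3, 7.9]
opening: 0.0692
grip_force: 41.7
```

```bash
python3 arc.py; python3 lid.py
```

```text
theta 0.895 off 0.0016 y 0.0007 F [-9.4 -2.3  7.9] 0.06918939490356141
0.85 -0.005 0.006; 0.8 -0.01 0.011; 0.75 -0.016 0.016; 0.7 -0.021 0.022; 0.65 -0.026 0.028; 0.6 -0.031 0.034; 0.55 -0.035 0.04; 0.5 -0.039 0.047; 0.45 -0.043 0.053; 0.4 -0.047 0.06; 0.35 -0.05 0.067; 0.3 -0.052 0.075; 0.25 -0.055 0.082; 0.2 -0.057 0.089; 0.15 -0.058 0.097; scene 2403 x range -0.093 0.026 z 0.139 theta 0.925 x0 0.015
top 348 x range -0.119 -0.001 z 0.248 theta 1.111 x0 -0.0
```

Emit:
drive_tool(commands=[[100, [-0.005, 0, 0.006], 0], [100, [-0.01, 0, 0.011], 0], [100, [-0.016, 0, 0.016], 0], [100, [-0.021, 0, 0.022], 0], [100, [-0.026, 0, 0.028], 0], [100, [-0.031, 0, 0.034], 0], [100, [-0.035, 0, 0.04], 0], [100, [-0.039, 0, 0.047], 0], [100, [-0.043, 0, 0.053], 0], [100, [-0.047, 0, 0.06], 0]])

```text
clock: 29.45
tool_pos: [0.5516, 0.0246, 0.0987]
tool_rot: [-3.138, 0.004, 1.458]
ft_force: [-10.9, -5.5, 5.1]
opening: 0.0692
grip_force: 47.3
```

```bash
python3 arc.py; python3 lid.py
```

```text
theta 0.391 off 0.0008 y 0.0 F [-10.9  -5.5   5.1] 0.06915009941959649
0.35 -0.002 0.006; 0.3 -0.004 0.013; 0.25 -0.007 0.021; 0.2 -0.009 0.028; 0.15 -0.01 0.036; 0.1 -0.012 0.043; 0.05 -0.012 0.051; 0.0 -0.013 0.059; -0.05 -0.013 0.067; -0.1 -0.013 0.074; -0.15 -0.012 0.082; -0.2 -0.011 0.09; -0.25 -0.009 0.097; -0.3 -0.007 0.105; -0.35 -0.005 0.112; scene 2290 x range -0.144 0.027 z 0.104 theta 0.439 x0 0.025
top 438 x range -0.15 0.024 z 0.243 theta 1.037 x0 -0.045
```

Emit:
drive_tool(commands=[[100, [-0.002, 0, 0.006], 0], [100, [-0.004, 0, 0.012], 0], [100, [-0.006, 0, 0.018], 0], [100, [-0.008, 0, 0.024], 0], [100, [-0.009, 0, 0.03], 0], [100, [-0.01, 0, 0.036], 0], [100, [-0.011, 0, 0.041], 0], [100, [-0.012, 0, 0.045], 0], [100, [-0.012, 0, 0.049], 0], [100, [-0.013, 0, 0.052], 0]])

```text
clock: 30.55
tool_pos: [0.5499, 0.0114, 0.0458]
tool_rot: [-3.138, 0.004, 1.458]
ft_force: [-7.6, -6.0, 1.9]
opening: 0.0689
grip_force: 50.6
```

```bash
python3 arc.py
```

```text
theta 0.037 off 0.0006 y -0.0 F [-7.6 -6.   1.9] 0.06893508574100699
0.0 0.0 0.006; -0.05 0.0 0.014; -0.1 0.001 0.021; -0.15 0.001 0.029; -0.2 0.002 0.037; -0.25 0.004 0.044; -0.3 0.006 0.052; -0.35 0.008 0.059; -0.4 0.011 0.066; -0.45 0.014 0.073; -0.5 0.017 0.08; -0.55 0.02 0.087; -0.6 0.024 0.094; -0.65 0.029 0.1; -0.7 0.033 0.107;
```

Emit:
drive_tool(commands=[[100, [0, 0, 0.001], 0], [100, [0, 0, 0.002], 0], [100, [0, 0, 0.003], 0], [100, [0, 0, 0.004], 0], [100, [0, 0, 0.005], 0], [100, [0, 0, 0.006], 0], [100, [0, 0, 0.007], 0], [100, [0, 0, 0.0075], 0], [100, [0, 0, 0.0075], 0], [100, [0, 0, 0.0075], 0]])

```text
clock: 31.55
tool_pos: [0.5498, 0.0109, 0.0383]
tool_rot: [-3.138, 0.005, 1.458]
ft_force: [-7.5, -10.2, 1.6]
opening: 0.0687
grip_force: 50.9
```

```bash
python3 arc.py; python3 - <<'E'
from h import *
st=robot.get_state();s=robot.snapshot("wrist")
print(depth(s,[(256,240),(256,200),(256,100),(256,20),(100,100),(400,100)],st)[:,2].round(4))
E
```

```text
theta -0.011 off 0.0008 y -0.0 F [ -7.5 -10.2   1.6] 0.06869931199669523
-0.05 0.001 0.006; -0.1 0.001 0.014; -0.15 0.002 0.021; -0.2 0.003 0.029; -0.25 0.004 0.037; -0.3 0.006 0.044; -0.35 0.008 0.052; -0.4 0.011 0.059; -0.45 0.014 0.066; -0.5 0.017 0.073; -0.55 0.021 0.08; -0.6 0.025 0.086; -0.65 0.029 0.093; -0.7 0.034 0.099; -0.75 0.039 0.105; [0.0754 0.0755 0.0734 0.0727 0.0734 0.0723]
```

The lid still stands about 4 mm up at the tab. Easing it down further.

Emit:
drive_tool(commands=[[100, [0, 0, 0.001], 0], [100, [0, 0, 0.002], 0], [100, [0, 0, 0.003], 0], [100, [0, 0, 0.004], 0], [100, [0, 0, 0.005], 0], [100, [0, 0, 0.006], 0], [100, [0, 0, 0.006], 0], [100, [0, 0, 0.006], 0], [100, [0, 0, 0.006], 0], [100, [0, 0, 0.006], 0]])

```text
clock: 32.6
tool_pos: [0.5498, 0.0108, 0.0322]
tool_rot: [-3.138, 0.006, 1.458]
ft_force: [-7.5, -12.3, 0.3]
opening: 0.0688
grip_force: 51.2
```

```bash
python3 - <<'E'
from h import *
st=robot.get_state();s=robot.snapshot("wrist")
print(depth(s,[(256,240),(256,200),(256,100),(256,20),(100,100),(400,100)],st)[:,2].round(4),st["ft_force"])
E
```

```text
[0.0703 0.0692 0.0707 0.0706 0.071  0.0698] [ -7.49346116 -12.27539219   0.29352332]
```

Emit:
drive_tool(commands=[[100, [0, 0, 0.0005], 0], [100, [0, 0, 0.001], 0], [100, [0, 0, 0.0015], 0], [100, [0, 0, 0.002], 0], [100, [0, 0, 0.002], 0], [100, [0, 0, 0.002], 0], [100, [0, 0, 0.002], 0], [100, [0, 0, 0.002], 0], [100, [0, 0, 0.002], 0], [100, [0, 0, 0.002], 0]])

```text
clock: 33.65
tool_pos: [0.5499, 0.0108, 0.0317]
tool_rot: [-3.138, 0.006, 1.458]
ft_force: [-13.1, -10.8, 11.5]
opening: 0.0689
grip_force: 52.2
```

The lid is seated on the rim, with 11.5 N pushing back up. Releasing and withdrawing straight up.

Emit:
drive_tool(commands=[[0, [0, 0, 0], 0], [0, [0, 0, 0], 0], [0, [0, 0, 0], 0], [0, [0, 0, 0], 0], [0, [0, 0, -0.005], 0], [0, [0, 0, -0.03], 0], [0, [0, 0, -0.06], 0], [0, [0, 0, -0.1], 0], [0, [-0.03, 0, -0.13], 0], [0, [-0.06, 0, -0.14], 0]])

```text
clock: 34.65
tool_pos: [0.5465, -0.0453, 0.1764]
tool_rot: [3.134, -0.0, 1.463]
ft_force: [0.8, 0.4, 0.1]
opening: 0.0856
grip_force: 0.0
```

```bash
python3 - <<'E'
from h import *
C=np.array([.5585,.0959,0]);X=np.array([.1115,.9938,0]);Y=np.array([-.9938,.1115,0])
st=robot.get_state();s=robot.snapshot("wrist")
P=depth(s,[(u,v) for v in range(0,384,2) for u in range(0,512,2)],st);q=np.c_[(P-C)@X,(P-C)@Y,P[:,2]]
k=(abs(q[:,0])<.06)&(abs(q[:,1])<.11)&(q[:,2]<.12)
c=np.linalg.lstsq(np.c_[q[k][:,:2],np.ones(k.sum())],q[k][:,2],rcond=None)[0];print(k.sum(),"lid plane slope x,y, z0",c.round(4),st["ft_force"].round(1),st["tool_pos"])
p=onz
t=robot.snapshot("top");print(depth(t,[(324,160),(282,130),(285,244)]).round(3))
E
```

```text
6550 lid plane slope x,y, z0 [-0.0013 -0.0001  0.07  ] [0.8 0.4 0.1] [ 0.54645179 -0.04525024  0.17642063]
[[ 0.627 -0.256  0.011]
 [ 0.565 -0.107  0.504]
 [ 0.37  -0.125  0.019]]
```

The lid is flat and shut (slope 0.001), and the slip is in place. Handing in.

```bash
python3 -c "
from workcell import robot
print(robot.finish_job())"
```

```text
the job is handed in; nothing more can be done
None
```

The job is handed in at about 35 s: I raised the lid to its stop, set the long stone flat in the near bay, and eased the lid fully shut.

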